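Set the guide roller of a book-block feed with its eccentric

TASK

Stand the wooden gauge in the open gap between the roller and the sprung fence pad, tab at the tail and its nose still at least 3 cm short of the steel end stop, and swing the roller's eccentric lever until the gauge is lightly nipped, with about 5 N. Then check the setting by sliding the nipped gauge forward along the bed until its nose meets the end stop: it must slide with a light drag, neither loose nor jammed. Leave it standing there, held by the nip alone, and leave the books, the jar and the cork block where they are.

Things in the scene. Friction and masses are not known exactly. Their poses are not given: they have to be found in the camera images.
- station: Grey steel bed plate, 240 (x) x 220 (y) x 10 mm, fixed on the table. Origin: centre of its underside. Its +x, the feed direction, points roughly to the robot's left (world +y); its +y, the fence side, points towards the robot. Bed top at z 10. 'Station' coordinates in the other entries are in this frame, mm.
- pad_zone (a point): A mark at station (0, 10, 32), NOT the pad itself: the fence's dark wooden pad, x -50 to 50, z 12 to 52, has a flat face looking to -y that, unpressed, lies anywhere from y 4 to y 16; it differs every time, so find it by touch. It yields straight to +y on springs, 2.5 N per mm from first touch, 10 mm at most. Behind it an aluminium block, top at z 55.
- stop (a point): Centre of the steel end stop's face, which looks to -x, at station (90, 0, 25). The stop is 40 mm wide (y) and 30 mm high above the bed.
- bolt (a point): Turning axis (vertical) of the eccentric bolt, at bed height: station (0, -40, 10). Steel lever on it, 16 mm wide, z 56 to 66; bolt head on the axis up to z 75.
- eccentric (a joint): Eccentric bolt, rad, 0 to 2.6, grows clockwise seen from above, which closes the gap. At q the roller's axis is at station x = -14 sin q, y = -40 - 14 cos q, the knob at x = 90 cos q, y = -40 - 90 sin q (mm). Starts at 0 to 0.3: gap then at least 5 mm wider than the gauge. Stays where it is left (friction 0.3 N m, some 3.5 N at the knob).
- knob (a point): Centre of the upright black cylindrical knob at the lever's end, 90 mm from the bolt axis: 22 mm in diameter, 40 mm tall, station z 66 to 106. It can be gripped from above (it slips round in the grip) or pushed sideways.
- roller: Black rubber guide roller, 56 mm in diameter, 40 mm tall (station z 12 to 52), upright, spins freely on the eccentric below the lever. Origin on its axis at the top of the bed; its own x and y turn with it.
- gauge: Beech gauge: bar 140 (x) x 24 (y, thickness) x 50 mm high, with an upright tab at its tail, as thick, x -70 to -30, up to 100 mm high; +x is the nose. Origin: centre of the underside. 0.17 to 0.35 kg. Starts upright on the table, right of the station seen from the robot. Lightly nipped: squeezed by roller and pad with 2 to 10 N (pad pushed back 1 to 4 mm).
- gauge_tab (a point): Centre of the gauge's tab, where to grip it (24 mm across y): 50 mm behind the bar's middle, 75 mm above the underside (tab rises from 50 to 100 mm). Axes as the gauge. With the nose at the end stop it is at station x -30, z 85.
- books: Stack of two leather books about 180 x 130 x 60 mm; bystander, origin under its centre.
- jar: Empty glass jar, 70 mm in diameter, 80 mm high; bystander, origin under its centre.
- cork_block: Cork block 100 x 60 x 35 mm; bystander, origin under its centre.
Not all that is in view belongs to the job. Of the things like the gauge, leave any that is red; of the rest the smaller one is meant.

How it is judged:
By the outcome, as a careful person would: the job done as asked, in the order asked, and still so for the second after the job is handed in, with the robot touching nothing.
It also fails if it takes over 58 s, if anything falls off the work surface, if the arm or the gripper's body presses on something with over 40 N, if the wrist force passes 120 N, or if a joint passes its speed limit or range.

ROBOT

A 6-joint arm with a two-finger parallel gripper is mounted at the origin on the work surface. World frame = base frame: x ahead of the robot, y to its left, z up, the work surface at z = 0. Lengths are in m, angles in rad, forces in N, time in s.
With the tool pointing down it reaches from about 0.3 to 0.775 m from the base axis. Payload 14.6 kg.
Tool frame: the origin (TCP) lies at the centre of the arm's flange, where the gripper is bolted on; the fingertips stand 173 mm ahead of it and the grasp point (between the pads) lies 155 mm ahead of it; z points along the fingers, y is the line along which they close (so a half turn about z gives the same grasp; the last joint's range is limited). The gripper opens to 85 mm and grips with 20 to 120 N. Pads are 22 mm wide; open, the fingers measure 114 mm over their backs; the gripper's body (76 mm by 85 mm) begins 54 mm behind the grasp point. The pads swing forward as they close: fully open they stand 13 mm farther back than shut.
Start: joints at [-1.253, 0.3, 1.521, -0, 1.321, -0.067], TCP at [0.206, -0.51, 0.405] pointing down, gripper open.
Joint ranges: [-3.03, 3.03], [-0.79, 2.21], [0.23, 2.52], [-1.04, 4.18], [0, 3.07], [-2.55, 2.55]. Speed limits (rad/s): [2.22, 2.22, 2.57, 3.14, 3.14, 3.14].

INTERFACE

Orientations are given as a rotation vector (axis times angle).
In Python, from workcell import * gives the robot as it stands.
- The arm moves only by the tool jog_arm, never from a script. Its argument "rows" is a list that holds one entry, the list of rows, each a list of 6 numbers: the shift along the tool's x, y, z in mm, then the turn, a rotation vector about the tool's x, y, z in rad. A call has 1 to 5 rows; each row shifts and turns the commanded pose from where the row before left it, along the tool's axes as they then stand; what a row does not reach is not made up. A row lasts 1/12 s, in which the tool goes at most 41.7 mm and 7.16 degrees, less where a joint would pass 70% of its speed; a pose out of reach is approached as far as the arm can. A call with a gripper value outside its range is refused whole. "hand" is the opening, from -1 (shut) to 1 (fully open), set as the call begins (left out, the last holds). The fingers move at their own pace and stop on an object; "newtons" is the grip in N (left out, the last holds). Time passes only in rows, so rows that do not move let the fingers close. It gives the time, the measured TCP pose, the force, the opening and the grip force at its end, in the units of the state.
- read_state(): the state, without advancing time (a new reading comes with each control period).
- read_camera(name): name is "scene" or "top" or "wrist"; returns the picture (420x560x3 uint8, red, green, blue); there is no depth.
- camera_info(name): a dict with "vertical_fov" (degrees; the focal length in pixels is half the picture's height over the tangent of half this angle, whatever the lens; pixels are square), "cx", "cy" (the principal point, pixels), "R" (3x3) and "t" (3): a world point X has camera coordinates R X + t; the wrist camera has in their place "mount" (4x4, takes a point from camera to tool coordinates, whose origin is the TCP and whose axes are the flange's). Camera axes: x right, y down, z forward; pixel columns grow to the right and rows downward; lengths in m; the calibration is good to about 2 mm. A picture is of the moment at which its call begins: read the wrist's pose just before it. camera_info takes no time and is no camera call.
- hand_in(): hands the job in; it is judged then, once.
The state is a dict: "t": time; "joints": joint angles; "qvel": joint speeds; "effort": joint torques, N m; "position": TCP position; "orientation": TCP orientation; "ft_force": force on the tool from outside, world axes, zero at the start; "moment": the same for the moment, N m; "width": finger opening in m; "grasp_force": force on a finger pad.
Only numpy, scipy, OpenCV 4.12 (cv2) and the standard library are available. Lean on these libraries where they do the work, as an engineer would, in place of code of your own. Each camera call takes 0.05 s, during which the arm holds its last target. There are 200 camera calls.

## Working session

There is one attempt and no reset: what is moved stays moved. The work goes in short steps, Python scripts to look and compute and a tool call to move; the robot and the scene stay as the last step left them, time stands still between calls to the robot, and variables do not carry over. Pictures are saved under pics/ and viewed, at most 10 in all, crops included, and the job is handed in when it is done.

Besides the shell and the picture viewer there is one more tool, called after "Request:" as name(argument=value, ...) on one line, values as JSON. jog_arm: Moves the arm, as the interface text tells. Its arguments: {"type":"object","properties":{"rows":{"type":"array","items":{"type":"array","items":{"type":"array","items":{"type":"number"}}}},"hand":{"type":"number"},"newtons":{"type":"number"}},"required":["rows"]}

```bash
mkdir -p pics; ls
python3 - <<'E'
from workcell import *
import cv2, numpy as np
s=read_state(); print({k:np.round(v,3) for k,v in s.items()})
for n in("scene","top","wrist"):
    im=read_camera(n); cv2.imwrite(f"pics/{n}0.png",im[...,::-1]); print(n,camera_info(n))
a=cv2.imread("pics/scene0.png");b=cv2.imread("pics/top0.png")
E
```

```text
pics
{'t': np.float64(0.0), 'joints': array([-1.253,  0.301,  1.522,  0.   ,  1.321, -0.067]), 'qvel': array([ 0.001,  0.001, -0.001,  0.001,  0.001,  0.001]), 'effort': array([ 0.0000e+00, -5.4350e+01, -3.6179e+01, -0.0000e+00,  4.0000e-03,
        0.0000e+00]), 'position': array([ 0.206, -0.51 ,  0.404]), 'orientation': array([-3.082, -0.601,  0.   ]), 'ft_force': array([-0.125, -0.602, -0.558]), 'moment': array([ 0.016,  0.012, -0.011]), 'grasp_force': np.float64(0.0), 'width': np.float64(0.085)}
scene {'vertical_fov': 45.826927017867774, 'cx': 282.2732809260005, 'cy': 204.65266601335023, 'R': array([[ 0.87508251,  0.48356812, -0.01981117],
       [ 0.27546115, -0.53130647, -0.8011458 ],
       [-0.39793437,  0.69561147, -0.59814123]]), 't': array([-0.48730745, -0.09229786,  1.61686277])}
top {'vertical_fov': 55.752697824330006, 'cx': 277.7600127826582, 'cy': 215.39161871284296, 'R': array([[ 0.00927971, -0.9997726 ,  0.01919984],
       [-0.99671756, -0.0107922 , -0.08023492],
       [ 0.08042388, -0.01839226, -0.99659105]]), 't': array([-0.04790354,  0.5561282 ,  1.10807261])}
wrist {'vertical_fov': 64.59809577851532, 'cx': 273.8071421379235, 'cy': 208.97240557591584, 'mount': array([[ 2.74519703e-04, -9.56111579e-01, -2.93002683e-01,
         7.54523903e-02],
       [ 9.99999926e-01,  3.41642663e-04, -1.77912443e-04,
        -4.49126307e-04],
       [ 2.70206364e-04, -2.93002613e-01,  9.56111602e-01,
         3.16422820e-02],
       [ 0.00000000e+00,  0.00000000e+00,  0.00000000e+00,
         1.00000000e+00]])}
```

View pics/top0.png

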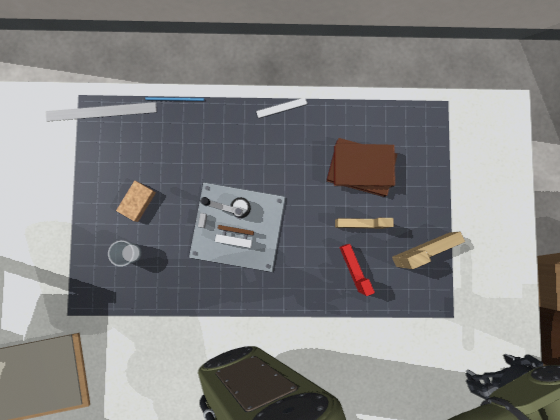

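View pics/scene0.png

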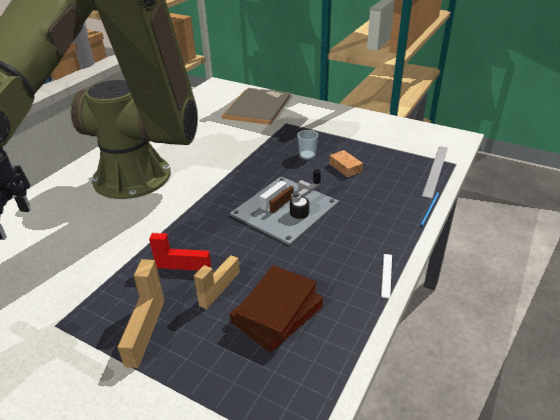

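Top view, three candidates. The red one at (357,270) is excluded. Of the two beech ones, the one at (428,250) is larger and the one at (365,223) is smaller, so the smaller one fits. Its tab is at the right end, about (385,223), and its nose points left. The station is at (238,226) and the knob at (206,201). I'll confirm this in a crop.

```bash
cat > h.py <<'E'
from workcell import *
import cv2, numpy as np
def K(n):
    c=camera_info(n); f=210/np.tan(np.radians(c["vertical_fov"]/2)); return c,f
def ray(n,uv,z,T=None):
    c,f=K(n); uv=np.atleast_2d(uv).astype(float)
    d=np.c_[(uv[:,0]-c["cx"])/f,(uv[:,1]-c["cy"])/f,np.ones(len(uv))]
    if T is None: R=c["R"].T; o=-R@c["t"]
    else: M=T@c["mount"]; R=M[:3,:3]; o=M[:3,3]
    w=d@R.T
    return o+w*((z-o[2])/w[:,2])[:,None]
def tool(s):
    T=np.eye(4); T[:3,:3]=cv2.Rodrigues(np.array(s["orientation"]))[0]; T[:3,3]=s["position"]; return T
E
python3 - <<'E'
from h import *
a=cv2.imread("pics/top0.png")
p=cv2.resize(a[170:290,180:300],(400,400),interpolation=cv2.INTER_CUBIC)
q=cv2.resize(a[180:300,320:480],(400,300),interpolation=cv2.INTER_CUBIC)
q=cv2.copyMakeBorder(q,0,100,0,0,cv2.BORDER_CONSTANT)
cv2.imwrite("pics/c1.png",np.hstack([p,q]))
hsv=cv2.cvtColor(a,cv2.COLOR_BGR2HSV)
m=cv2.inRange(hsv,(10,60,90),(30,255,255)); m[:, :320]=0
cs,_=cv2.findContours(m,cv2.RETR_EXTERNAL,cv2.CHAIN_APPROX_NONE)
for c in cs:
    if cv2.contourArea(c)>80: print(cv2.minAreaRect(c),cv2.contourArea(c)); 
    if cv2.contourArea(c)>80: print(ray("top",cv2.boxPoints(cv2.minAreaRect(c)),0.05).round(3).tolist())
m=cv2.inRange(hsv,(85,10,95),(125,70,175)); m[:160]=0;m[290:]=0;m[:,:180]=0;m[:,310:]=0
cs,_=cv2.findContours(m,cv2.RETR_EXTERNAL,cv2.CHAIN_APPROX_NONE)
c=max(cs,key=cv2.contourArea);r=cv2.minAreaRect(c);print(r,cv2.contourArea(c));w=ray("top",cv2.boxPoints(r),0.01);print(w.round(4).tolist(),w.mean(0))
E
```

```text
((557.0, 286.0), (48.0, 4.0), 90.0) 132.0
[[0.432, -0.817, 0.05], [0.432, -0.828, 0.05], [0.3, -0.822, 0.05], [0.3, -0.811, 0.05]]
((429.0447998046875, 251.28408813476562), (19.52749252319336, 73.17229461669922), 67.01129150390625) 1074.5
[[0.443, -0.358, 0.05], [0.524, -0.549, 0.05], [0.475, -0.569, 0.05], [0.394, -0.379, 0.05]]
((364.0, 222.5), (9.0, 58.0), 90.0) 438.5
[[0.549, -0.201, 0.05], [0.551, -0.364, 0.05], [0.525, -0.364, 0.05], [0.524, -0.201, 0.05]]
((379.1920471191406, 173.59490966796875), (11.339988708496094, 41.38048553466797), 51.07246017456055) 146.5
[[0.65, -0.271, 0.05], [0.726, -0.363, 0.05], [0.701, -0.383, 0.05], [0.626, -0.291, 0.05]]
((362.1053771972656, 161.0276641845703), (29.256778717041016, 52.79994583129883), 84.14398956298828) 747.0
[[0.744, -0.2, 0.05], [0.761, -0.349, 0.05], [0.678, -0.357, 0.05], [0.661, -0.208, 0.05]]
((244.49996948242188, 221.99996948242188), (128.99996948242188, 123.99998474121094), 0.0) 10664.0
[[0.36, 0.2322, 0.01], [0.7157, 0.2425, 0.01], [0.7208, -0.1322, 0.01], [0.3627, -0.1333, 0.01]] [0.53978169 0.05228087 0.01      ]
```

View pics/c1.png

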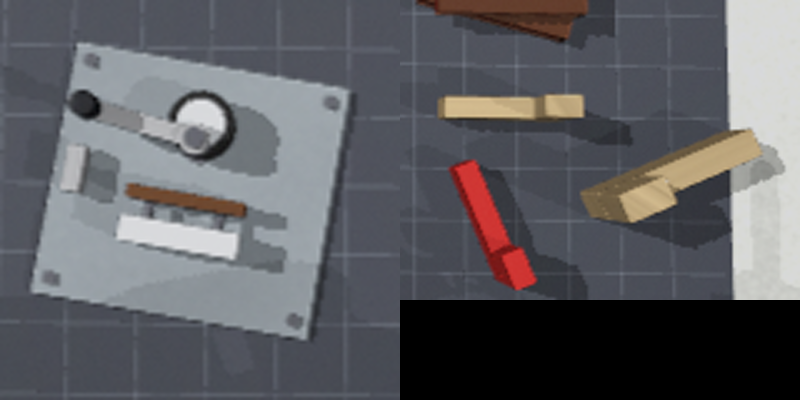

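The crop confirms it: the small beech gauge is at crop (510,105), with its nose to the left and its tab on the right. The station plate corners in the crop are about (78,42), (350,90), (310,340) and (32,292).

Run:
```python
from h import *
a=cv2.imread("pics/top0.png")
hsv=cv2.cvtColor(a,cv2.COLOR_BGR2HSV)
print(hsv[225,180],hsv[190,225],hsv[255,230],hsv[222,365],hsv[222,385])
m=cv2.inRange(hsv,(0,0,115),(180,80,255)); m[:170]=0;m[285:]=0;m[:,:183]=0;m[:,300:]=0
m=cv2.morphologyEx(m,cv2.MORPH_OPEN,np.ones((3,3)))
cs,_=cv2.findContours(m,cv2.RETR_EXTERNAL,cv2.CHAIN_APPROX_NONE)
c=cv2.convexHull(max(cs,key=cv2.contourArea));r=cv2.minAreaRect(c)
ap=cv2.approxPolyDP(c,4,True)[:,0];print(r,ap.tolist())
hand=np.array([(78,42),(350,90),(310,340),(32,292)])/3.3333+[180,170]; print(hand)
mod=np.array([(120,-110),(-120,-110),(-120,110),(120,110)])/1000  # TL,TR,BR,BL
for px in (hand-.3,ap if len(ap)==4 else hand):
    o=np.argsort(((px[None]-hand[:,None])**2).sum(2),1)[:,0]
    w=ray("top",px[o],0.01)[:,:2]
    A=w-w.mean(0); B=mod-mod.mean(0); th=np.arctan2((B[:,0]*A[:,1]-B[:,1]*A[:,0]).sum(),(A*B).sum())
    print("station",w.mean(0),th,"sides",[np.linalg.norm(w[i]-w[(i+1)%4]).round(4) for i in range(4)])
    R=np.array([[np.cos(th),-np.sin(th)],[np.sin(th),np.cos(th)]])
S=np.load if 0 else None
c0=w.mean(0)
# knob & bolt
for n,px,z in(("knob",(84/3.333+180,104/3.333+170),.106),("bolthead",(194/3.333+180,138/3.333+170),.075)):
    p=ray("top",px,z)[0,:2]; print(n,p,(R.T@(p-c0)*1000).round(1))
g=cv2.inRange(hsv,(10,60,90),(30,255,255)); ys,xs=np.nonzero(g[205:240,325:400]); xs+=325;ys+=205
print("bar",[(x,ys[xs==x].min(),ys[xs==x].max()) for x in range(xs.min(),xs.max()+1,5)],xs.min(),xs.max())
T=tool(read_state());print(T.round(3))
```

```text
[113  33  99] [103  21 168] [104  22 152] [ 19  85 195] [ 19  88 186]
((236.66131591796875, 226.57823181152344), (84.19548034667969, 76.51223754882812), 9.92624568939209) [[203, 183], [284, 197], [271, 271], [189, 257]]
[[203.400234   182.600126  ]
 [285.00105001 197.00027   ]
 [273.00093001 272.00102001]
 [189.600096   257.60087601]]
station [0.52379687 0.07258903] 1.4126061476088267 sides [np.float64(0.2395), np.float64(0.2179), np.float64(0.2408), np.float64(0.2185)]
station [0.5237574  0.07458848] 1.4095406114854503 sides [np.float64(0.2375), np.float64(0.2156), np.float64(0.2366), np.float64(0.2158)]
knob [0.58532397 0.15089485] [ 85.2 -48.5]
bolthead [0.56206229 0.06609852] [ -2.2 -39.2]
bar [(335, np.int64(220), np.int64(226)), (340, np.int64(218), np.int64(226)), (345, np.int64(218), np.int64(226)), (350, np.int64(219), np.int64(226)), (355, np.int64(219), np.int64(226)), (360, np.int64(219), np.int64(226)), (365, np.int64(219), np.int64(227)), (370, np.int64(219), np.int64(227)), (375, np.int64(219), np.int64(226)), (380, np.int64(218), np.int64(226)), (385, np.int64(218), np.int64(226)), (390, np.int64(218), np.int64(226))] 335 393
[[ 0.927  0.375 -0.     0.206]
 [ 0.375 -0.927  0.001 -0.51 ]
 [ 0.    -0.001 -1.     0.404]
 [ 0.     0.     0.     1.   ]]
```

Request:
jog_arm(rows=[[[0,0,0,0,0,-0.12],[0,0,0,0,0,-0.12],[0,0,0,0,0,-0.12],[0,0,0,0,0,-0.12],[0,0,0,0,0,-0.12]]], hand=1)

```text
t: 0.57
position: [0.2064, -0.5098, 0.4044]
orientation: [-2.763, -1.493, -0.0]
ft_force: [-0.4, -0.1, 0.3]
width: 0.0853
grasp_force: 0.0
```

Request:
jog_arm(rows=[[[0,0,0,0,0,-0.12],[0,0,0,0,0,-0.12],[0,0,0,0,0,-0.12],[0,0,0,0,0,-0.12],[0,0,0,0,0,-0.12]]])

```text
t: 0.98
position: [0.2064, -0.5098, 0.4044]
orientation: [-2.199, -2.243, -0.0]
ft_force: [0.0, 0.1, -0.4]
width: 0.0857
grasp_force: 0.0
```

Request:
jog_arm(rows=[[[17,33,0,0,0,0],[17,33,0,0,0,0],[17,33,0,0,0,0],[17,33,0,0,0,0],[17,33,0,0,0,0]]])

```text
t: 1.4
position: [0.3716, -0.4214, 0.4045]
orientation: [-2.206, -2.236, -0.0]
ft_force: [-0.5, -0.8, 0.4]
width: 0.0857
grasp_force: 0.0
```

Request:
jog_arm(rows=[[[17,33,0,0,0,0],[17,33,0,0,0,0],[17,33,0,0,0,0],[17,33,0,0,0,0],[17,33,0,0,0,0]]])

```text
t: 1.82
position: [0.5355, -0.3339, 0.4045]
orientation: [-2.205, -2.237, 0.0]
ft_force: [0.4, -1.0, 0.7]
width: 0.0856
grasp_force: 0.0
```

Run:
```python
from h import *
s=read_state(); im=read_camera("wrist")[...,::-1].copy(); cv2.imwrite("pics/w1.png",im); T=tool(s); print(T.round(4).tolist())
hsv=cv2.cvtColor(im,cv2.COLOR_BGR2HSV); m=cv2.inRange(hsv,(10,60,90),(30,255,255))
cs,_=cv2.findContours(m,cv2.RETR_EXTERNAL,cv2.CHAIN_APPROX_NONE)
for c in cs:
    if cv2.contourArea(c)>800:
        r=cv2.minAreaRect(c); print(r); print(cv2.boxPoints(r).round(0).tolist()); print(ray("wrist",cv2.boxPoints(r),.1,T).round(4).tolist()); print(ray("wrist",cv2.boxPoints(r),.05,T).round(4).tolist())
```

```text
[[-0.0141, 0.9999, -0.0003, 0.5355], [0.9999, 0.0141, 0.0002, -0.3339], [0.0002, -0.0003, -1.0, 0.4045], [0.0, 0.0, 0.0, 1.0]]
((194.0840606689453, 301.8404541015625), (172.6488800048828, 94.66931915283203), 63.69303894042969)
[[113.0, 245.0], [198.0, 203.0], [275.0, 358.0], [190.0, 400.0]]
[[0.3939, -0.3779, 0.1], [0.4714, -0.338, 0.1], [0.5392, -0.4973, 0.1], [0.4516, -0.5516, 0.1]]
[[0.3681, -0.3998, 0.05], [0.4597, -0.3525, 0.05], [0.54, -0.541, 0.05], [0.4363, -0.6053, 0.05]]
((280.9999694824219, 127.99998474121094), (169.99996948242188, 37.99999237060547), 90.0)
[[262.0, 43.0], [300.0, 43.0], [300.0, 213.0], [262.0, 213.0]]
[[0.5254, -0.2128, 0.1], [0.5537, -0.2124, 0.1], [0.5587, -0.3453, 0.1], [0.5259, -0.3457, 0.1]]
[[0.5236, -0.2044, 0.05], [0.5571, -0.2039, 0.05], [0.563, -0.3611, 0.05], [0.5242, -0.3617, 0.05]]
((451.28851318359375, 127.05770874023438), (107.27552795410156, 183.9569549560547), 11.309932708740234)
[[381.0, 207.0], [417.0, 26.0], [522.0, 47.0], [486.0, 228.0]]
[[0.6275, -0.3386, 0.1], [0.6391, -0.2001, 0.1], [0.7196, -0.213, 0.1], [0.7214, -0.3564, 0.1]]
[[0.6445, -0.3533, 0.05], [0.6581, -0.1894, 0.05], [0.7534, -0.2047, 0.05], [0.7556, -0.3743, 0.05]]
```

View pics/w1.png

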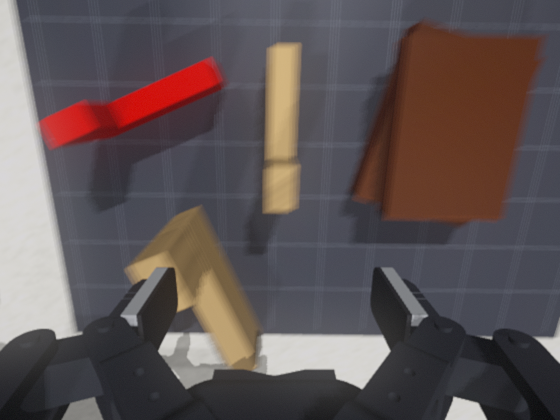

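The wrist picture shows the small gauge upright between u 262 and 300. Its nose is at v 43, the tab spans v 163–213, and the red and large gauges are clear to the left. That puts the tab centre at about (0.541, -0.325).

Request:
jog_arm(rows=[[[3,2,30,0,0,0],[3,2,30,0,0,0],[3,1,30,0,0,0],[0,0,30,0,0,0],[0,0,20,0,0,0]]], hand=0.3)

```text
t: 2.28
position: [0.5385, -0.3256, 0.2613]
orientation: [-2.203, -2.235, 0.001]
ft_force: [-0.1, -0.1, -1.1]
width: 0.0551
grasp_force: 0.0
```

Request:
jog_arm(rows=[[[0,0,15,0,0,0],[0,0,10,0,0,0],[0,0,6,0,0,0],[0,0,0,0,0,0]]])

```text
t: 2.62
position: [0.5388, -0.3261, 0.2327]
orientation: [-2.205, -2.236, 0.0]
ft_force: [0.3, -0.5, 0.4]
width: 0.0555
grasp_force: 0.0
```

Request:
jog_arm(rows=[[[0,0,0,0,0,0],[0,0,0,0,0,0],[0,0,0,0,0,0],[0,0,0,0,0,0],[0,0,0,0,0,0]]], hand=-1, newtons=60)

```text
t: 3.03
position: [0.5391, -0.3263, 0.2348]
orientation: [2.204, 2.236, 0.0]
ft_force: [-0.9, 0.5, 6.3]
width: 0.023
grasp_force: 59.7
```

Request:
jog_arm(rows=[[[0,0,-15,0,0,0],[0,0,-35,0,0,0],[0,0,-40,0,0,0],[0,0,-40,0,0,0],[10,0,-35,0,0,0]]])

```text
t: 3.45
position: [0.5382, -0.3169, 0.4011]
orientation: [2.206, 2.235, -0.0]
ft_force: [-1.2, -0.7, -2.9]
width: 0.0232
grasp_force: 59.6
```

Request:
jog_arm(rows=[[[30,-1,0,0,0,0],[40,-1,0,0,0,0],[40,-1,0,0,0,0],[40,-1,0,0,0,0],[40,-1,0,0,0,0]]])

```text
t: 3.87
position: [0.5305, -0.1244, 0.3986]
orientation: [-2.206, -2.236, 0.0]
ft_force: [1.0, 0.6, -2.0]
width: 0.0231
grasp_force: 59.5
```

Request:
jog_arm(rows=[[[40,-1,0,0,0,0],[40,-1,0,0,0,0],[30,-1,0,0,0,0],[20,-1,0,0,0,0.086],[0,0,0,0,0,0.086]]])

```text
t: 4.28
position: [0.5248, 0.0071, 0.3987]
orientation: [-2.389, -2.039, -0.0]
ft_force: [0.7, 0.0, -1.8]
width: 0.0234
grasp_force: 59.5
```

Request:
jog_arm(rows=[[[0,0,0,0,0,0],[0,0,0,0,0,0]]])

```text
t: 4.45
position: [0.5252, 0.0037, 0.3986]
orientation: [-2.387, -2.043, 0.001]
ft_force: [-0.1, 0.6, -2.3]
width: 0.0236
grasp_force: 59.5
```

Run:
```python
from h import *
s=read_state(); im=read_camera("wrist")[...,::-1].copy(); cv2.imwrite("pics/w2.png",im); T=tool(s); np.save("T2.npy",T); print(T.round(4).tolist(), np.round(s["ft_force"],2))
```

```text
[[0.1545, 0.988, -0.0004, 0.5252], [0.988, -0.1545, -0.0001, 0.0037], [-0.0002, -0.0003, -1.0, 0.3986], [0.0, 0.0, 0.0, 1.0]] [-0.08  0.58 -2.25]
```

View pics/w2.png

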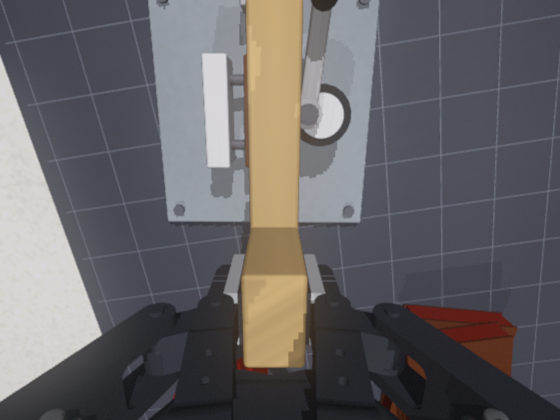

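The gauge is held straight. The plate's rear corners are at (168,221) and (361,222), its side edges pass (150,0) and (379,0), the bolt head is at (309,115), and the white fence block is at u 205–228. From these I'll compute the station pose.

Run:
```python
from h import *
T=np.load("T2.npy")
L,Rr,L2,R2=ray("wrist",[(168,221.5),(361,222),(150.5,0),(379,0)],.01,T)[:,:2]
print("rear width",np.linalg.norm(L-Rr))
e1=L2-L;e2=R2-Rr;e=e1/np.linalg.norm(e1)+e2/np.linalg.norm(e2); th=np.arctan2(e[1],e[0]); th2=np.arctan2(*(L-Rr)[::-1])-np.pi/2
print(th,th2,np.arctan2(T[1,0],T[0,0]))
for t in(th,1.4126):
    R=np.array([[np.cos(t),-np.sin(t)],[np.sin(t),np.cos(t)]]); c=(L+Rr)/2+R@[.12,0]
    print("c",c)
    for n,p,z in(("bolt",(309,115),.075),("knobapprox",(323,-2),.106),("block",(216,55),.055),("padlow",(247,140),.052)): print(n,(R.T@(ray("wrist",p,z,T)[0,:2]-c)*1e3).round(1))
    print("tcp",(R.T@(T[:2,3]-c)*1e3).round(1))
```

```text
rear width 0.219450760793474
1.4067737396932836 1.413551166076355 1.415662562217515
c [0.52693214 0.07525316]
bolt [ -1.4 -39.3]
knobapprox [ 76.7 -42.7]
block [47.1 40.6]
padlow [-24.8  15.2]
tcp [-70.9 -10. ]
c [0.52624204 0.07536531]
bolt [ -1.7 -40. ]
knobapprox [ 76.5 -43.9]
block [47.3 39.6]
padlow [-24.8  14.7]
tcp [-70.9 -10.3]
```

Request:
jog_arm(rows=[[[0,0,25,0,0,0],[0,0,30,0,0,0],[0,0,25,0,0,0],[0,0,15,0,0,0],[0,0,5,0,0,0]]])

```text
t: 4.92
position: [0.5249, 0.003, 0.296]
orientation: [-2.387, -2.039, 0.005]
ft_force: [-0.8, -1.0, -2.3]
width: 0.0234
grasp_force: 59.4
```

Request:
jog_arm(rows=[[[0,0,4,0,0,0],[0,0,4,0,0,0],[0,0,4,0,0,0],[0,0,4,0,0,0],[0,0,4,0,0,0]]])

```text
t: 5.33
position: [0.5254, 0.0037, 0.2789]
orientation: [2.389, 2.039, 0.001]
ft_force: [-0.2, -0.1, -2.4]
width: 0.0236
grasp_force: 59.4
```

Request:
jog_arm(rows=[[[0,0,7,0,0,0],[0,0,7,0,0,0],[0,0,7,0,0,0],[0,0,6,0,0,0],[0,0,3,0,0,0]]])

```text
t: 5.75
position: [0.5251, 0.0038, 0.2475]
orientation: [-2.389, -2.039, 0.001]
ft_force: [-0.5, 0.2, -3.1]
width: 0.0235
grasp_force: 59.5
```

Request:
jog_arm(rows=[[[0,0,1,0,0,0],[0,0,0,0,0,0],[0,0,0,0,0,0]]])

```text
t: 6.0
position: [0.5254, 0.0037, 0.2479]
orientation: [2.39, 2.039, 0.0]
ft_force: [0.8, -0.8, -3.2]
width: 0.0234
grasp_force: 59.5
```

```bash
cat > st.py <<'E'
from h import *
s=read_state();T=tool(s);t=1.4135
R=np.array([[np.cos(t),-np.sin(t)],[np.sin(t),np.cos(t)]])
print(round(float(s["t"]),2),"st xy",(R.T@(T[:2,3]-[.5255,.0745])*1e3).round(2),"z",(T[2,3]*1e3).round(2),"yaw",np.arctan2(T[1,0],T[0,0]).round(4),"tilt",T[:2,2].round(4),"F st",(R.T@s["ft_force"][:2]).round(2),s["ft_force"][2].round(2),"M",np.round(s["moment"],2),s["width"])
E
python3 st.py
```

```text
6.0 st xy [-69.91 -10.98] z 247.9 yaw 1.4128 tilt [ 0.0004 -0.    ] F st [-0.65 -0.96] -3.19 M [-0.1   0.04  0.01] 0.023400731063292837
```

Request:
jog_arm(rows=[[[0,-1,0,0,0,0],[0,-1,0,0,0,0],[0,0,0,0,0,0]]])

```text
t: 6.25
position: [0.5232, 0.0041, 0.2479]
orientation: [2.39, 2.039, 0.0]
ft_force: [-0.3, 0.5, -2.4]
width: 0.0236
grasp_force: 59.5
```

Request:
jog_arm(rows=[[[0,-1,0,0,0,0],[0,-1,0,0,0,0],[0,0,0,0,0,0]]])

```text
t: 6.5
position: [0.5212, 0.0044, 0.2478]
orientation: [2.39, 2.039, 0.0]
ft_force: [0.0, 0.0, -3.2]
width: 0.0233
grasp_force: 59.6
```

Request:
jog_arm(rows=[[[0,-1,0,0,0,0],[0,-1,0,0,0,0],[0,0,0,0,0,0]]])

```text
t: 6.75
position: [0.5194, 0.0046, 0.2479]
orientation: [2.39, 2.038, 0.001]
ft_force: [3.7, -1.5, -3.4]
width: 0.0234
grasp_force: 59.5
```

Request:
jog_arm(rows=[[[0,-1,0,0,0,0],[0,-1,0,0,0,0],[0,0,0,0,0,0]]])

```text
t: 7.0
position: [0.5176, 0.0049, 0.2479]
orientation: [2.389, 2.038, 0.002]
ft_force: [6.2, 0.7, -5.9]
width: 0.0233
grasp_force: 59.5
```

```bash
python3 st.py
```

```text
7.0 st xy [-69.94  -3.12] z 247.95 yaw 1.4124 tilt [ 0.002  -0.0001] F st [ 1.61 -5.99] -5.94 M [-0.4  -1.44 -0.5 ] 0.023348482455980667
```

Request:
jog_arm(rows=[[[0,-1.5,0,0,0,0],[0,0,0,0,0,0],[0,0,0,0,0,0]]])

```text
t: 7.25
position: [0.5164, 0.0051, 0.248]
orientation: [2.389, 2.037, 0.003]
ft_force: [8.8, -1.0, -6.6]
width: 0.0233
grasp_force: 59.4
```

```bash
python3 st.py
```

```text
7.25 st xy [-69.92  -1.88] z 248.01 yaw 1.4124 tilt [ 0.003  -0.0002] F st [ 0.35 -8.88] -6.56 M [-0.47 -1.94 -0.61] 0.023277066475063463
```

Request:
jog_arm(rows=[[[0,0,0,0,0,0]]])

```text
t: 7.33
position: [0.5164, 0.0051, 0.248]
orientation: [2.389, 2.037, 0.003]
ft_force: [9.9, -1.2, -5.2]
width: 0.0231
grasp_force: 59.4
```

```bash
python3 st.py
```

```text
7.33 st xy [-69.95  -1.89] z 248.01 yaw 1.4123 tilt [ 0.003  -0.0001] F st [ 0.35 -9.98] -5.19 M [-0.46 -1.89 -0.6 ] 0.023148105844669538
```

Request:
jog_arm(rows=[[[0,1.5,0,0,0,0],[0,0,0,0,0,0]]])

```text
t: 7.5
position: [0.5178, 0.0049, 0.2479]
orientation: [2.389, 2.038, 0.002]
ft_force: [6.6, -0.6, -4.3]
width: 0.0232
grasp_force: 59.9
```

```bash
python3 st.py
```

```text
7.5 st xy [-69.94  -3.34] z 247.94 yaw 1.4124 tilt [ 0.0021 -0.0001] F st [ 0.45 -6.61] -4.34 M [-0.36 -1.33 -0.48] 0.023177149075658342
```

Request:
jog_arm(rows=[[[0,1,0,0,0,0],[0,0,0,0,0,0]]])

```text
t: 7.67
position: [0.5187, 0.0048, 0.2479]
orientation: [2.389, 2.038, 0.002]
ft_force: [4.6, -0.5, -2.9]
width: 0.0236
grasp_force: 60.0
```

```bash
python3 st.py
```

```text
7.67 st xy [-69.95  -4.19] z 247.89 yaw 1.4125 tilt [ 0.0013 -0.0001] F st [ 0.18 -4.61] -2.93 M [-0.38 -0.96 -0.43] 0.023646802994006164
```

Request:
jog_arm(rows=[[[0,1,0,0,0,0],[0,0,0,0,0,0]]])

```text
t: 7.83
position: [0.5195, 0.0046, 0.2478]
orientation: [2.39, 2.039, 0.0]
ft_force: [3.3, -0.8, -2.6]
width: 0.0234
grasp_force: 60.0
```

```bash
python3 st.py
```

```text
7.83 st xy [-69.95  -5.04] z 247.79 yaw 1.4126 tilt [ 0.0004 -0.    ] F st [-0.31 -3.42] -2.6 M [-0.29 -0.71 -0.42] 0.023352189893632885
```

Request:
jog_arm(rows=[[[0,1,0,0,0,0],[0,0,0,0,0,0]]])

```text
t: 8.0
position: [0.5204, 0.0045, 0.2477]
orientation: [-2.39, -2.039, 0.0]
ft_force: [3.3, -0.7, -1.9]
width: 0.0231
grasp_force: 60.1
```

```bash
python3 st.py
```

```text
8.0 st xy [-69.93  -5.91] z 247.69 yaw 1.4129 tilt [-0.0003  0.    ] F st [-0.19 -3.36] -1.93 M [-0.25 -0.46 -0.29] 0.023099195980613028
```

Request:
jog_arm(rows=[[[0,2,0,0,0,0],[0,2,0,0,0,0],[0,1.5,0,0,0,0],[0,0.5,0,0,0,0],[0,0,0,0,0,0]]])

```text
t: 8.42
position: [0.5263, 0.0036, 0.2475]
orientation: [-2.389, -2.039, 0.001]
ft_force: [-0.9, 0.4, -3.2]
width: 0.0234
grasp_force: 60.1
```

```bash
python3 st.py
```

```text
8.42 st xy [-69.88 -11.9 ] z 247.49 yaw 1.413 tilt [-0.0006  0.    ] F st [0.27 0.95] -3.2 M [-0.11  0.06 -0.06] 0.023379879466018407
```

Request:
jog_arm(rows=[[[0,0.7,0,0,0,0],[0,0,0,0,0,0]]])

```text
t: 8.58
position: [0.527, 0.0035, 0.2476]
orientation: [-2.39, -2.039, 0.0]
ft_force: [0.8, -0.4, -2.0]
width: 0.0236
grasp_force: 60.1
```

```bash
python3 st.py
```

```text
8.58 st xy [-69.92 -12.6 ] z 247.63 yaw 1.4128 tilt [-0.0002  0.    ] F st [-0.31 -0.87] -1.99 M [-0.12  0.04 -0.03] 0.02364831322468655
```

Request:
jog_arm(rows=[[[0,0.7,0,0,0,0],[0,0,0,0,0,0]]])

```text
t: 8.75
position: [0.5277, 0.0034, 0.2477]
orientation: [-2.39, -2.039, 0.0]
ft_force: [0.6, 0.0, -2.2]
width: 0.0234
grasp_force: 60.1
```

```bash
python3 st.py
```

```text
8.75 st xy [-69.92 -13.32] z 247.67 yaw 1.4128 tilt [-0. -0.] F st [ 0.1  -0.64] -2.16 M [-0.08 -0.   -0.07] 0.023423122585265056
```

Request:
jog_arm(rows=[[[0,0.7,0,0,0,0],[0,0,0,0,0,0]]])

```text
t: 8.92
position: [0.5283, 0.0033, 0.2476]
orientation: [-2.389, -2.039, 0.001]
ft_force: [-2.2, 0.4, -2.2]
width: 0.0232
grasp_force: 60.3
```

```bash
python3 st.py
```

```text
8.92 st xy [-69.92 -13.92] z 247.62 yaw 1.4129 tilt [-0.0006  0.0001] F st [0.07 2.19] -2.19 M [0.03 0.27 0.06] 0.023237263246705036
```

Request:
jog_arm(rows=[[[0,0.7,0,0,0,0],[0,0,0,0,0,0]]])

```text
t: 9.08
position: [0.5288, 0.0032, 0.2475]
orientation: [-2.388, -2.039, 0.002]
ft_force: [-4.7, 1.3, -0.1]
width: 0.0235
grasp_force: 60.6
```

```bash
python3 st.py
```

```text
9.08 st xy [-69.89 -14.42] z 247.5 yaw 1.4132 tilt [-0.0018  0.0002] F st [0.56 4.8 ] -0.06 M [0.22 1.01 0.37] 0.02348989653219793
```

Request:
jog_arm(rows=[[[0,0.7,0,0,0,0],[0,0,0,0,0,0]]])

```text
t: 9.25
position: [0.5293, 0.0032, 0.2474]
orientation: [-2.387, -2.039, 0.003]
ft_force: [-8.9, 1.4, 1.9]
width: 0.0232
grasp_force: 60.9
```

```bash
python3 st.py
```

```text
9.25 st xy [-69.83 -14.89] z 247.36 yaw 1.4136 tilt [-0.003   0.0003] F st [0.03 9.04] 1.93 M [0.4  1.57 0.53] 0.023157538482652406
```

Request:
jog_arm(rows=[[[0,-2.5,0,0,0,0],[0,-3,0,0,0,0],[0,-2.4,0.5,0,0,0],[0,0,1,0,0,0],[0,0,0.5,0,0,0]]])

```text
t: 9.67
position: [0.5219, 0.0043, 0.2457]
orientation: [2.39, 2.039, 0.0]
ft_force: [-0.7, -0.5, -2.5]
width: 0.0235
grasp_force: 60.3
```

```bash
python3 st.py
```

```text
9.67 st xy [-69.91  -7.45] z 245.66 yaw 1.4128 tilt [0.0003 0.    ] F st [-0.59  0.61] -2.53 M [-0.04  0.03 -0.  ] 0.02345078486040433
```

Request:
jog_arm(rows=[[[0,0,0.6,0,0,0],[0,0,0,0,0,0]]])

```text
t: 9.83
position: [0.522, 0.0043, 0.245]
orientation: [2.39, 2.039, 0.0]
ft_force: [0.0, -0.4, -2.3]
width: 0.0232
grasp_force: 60.3
```

Request:
jog_arm(rows=[[[0,0,0.6,0,0,0],[0,0,0,0,0,0]]])

```text
t: 10.0
position: [0.5221, 0.0042, 0.2448]
orientation: [2.39, 2.039, 0.0]
ft_force: [-2.2, -0.6, 2.1]
width: 0.0235
grasp_force: 60.9
```

```bash
python3 st.py
```

```text
10.0 st xy [-69.93  -7.6 ] z 244.81 yaw 1.4128 tilt [ 0.0004 -0.    ] F st [-0.97  2.04] 2.14 M [-0.05  0.36  0.02] 0.023501584147344455
```

Request:
jog_arm(rows=[[[0,0,0,0,0,0],[0,0,0,0,0,0],[0,0,0,0,0,0],[0,0,0,0,0,0]]], hand=0.1)

```text
t: 10.33
position: [0.522, 0.0043, 0.2445]
orientation: [2.39, 2.039, 0.0]
ft_force: [-0.2, -0.3, 0.2]
width: 0.0469
grasp_force: 0.0
```

Request:
jog_arm(rows=[[[0,0,-20,0,0,0],[0,0,-30,0,0,0],[5,5,-30,0,0,0],[20,10,-25,0,0,0],[25,10,-20,0,0,0]]])

```text
t: 10.75
position: [0.5547, 0.0494, 0.3721]
orientation: [2.391, 2.036, 0.003]
ft_force: [1.0, 0.2, -0.7]
width: 0.0471
grasp_force: 0.0
```

Request:
jog_arm(rows=[[[20,10,0,0,0,0],[10,5,0,0,0,0],[0,0,0,0,0,0],[0,0,0,0,0,0]]])

```text
t: 11.08
position: [0.5738, 0.0769, 0.3684]
orientation: [-2.388, -2.039, 0.003]
ft_force: [-0.7, -0.8, -0.1]
width: 0.0474
grasp_force: 0.0
```

```bash
python3 st.py
python3 - <<'E'
from h import *
s=read_state(); im=read_camera("wrist")[...,::-1].copy(); cv2.imwrite("pics/w3.png",im); T=tool(s); np.save("T3.npy",T)
E
```

```text
11.08 st xy [  9.89 -47.35] z 368.35 yaw 1.4135 tilt [-0.002  -0.0003] F st [-0.9   0.56] -0.15 M [-0.02 -0.    0.06] 0.04736328315855153
```

View pics/w3.png

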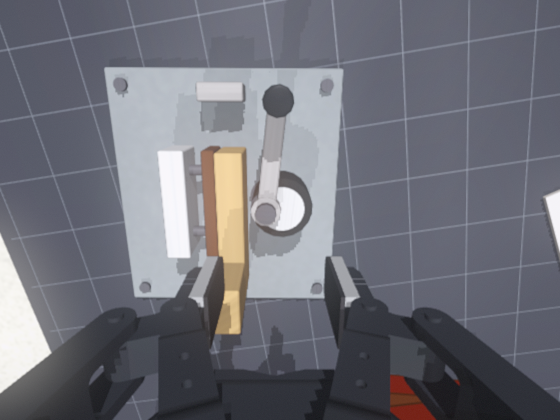

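The gauge stands in the gap, with its nose at v 149 and the stop at v 83–103. The plate corners are at (107,69), (342,69), (333,298) and (135,299). The knob top is at (278,100) and the bolt head at (266,213).

Run:
```python
from h import *
T=np.load("T3.npy"); t=1.4135
R=np.array([[np.cos(t),-np.sin(t)],[np.sin(t),np.cos(t)]])
st=lambda p,z:(R.T@(ray("wrist",p,z,T)[0,:2]-[.5255,.0745])*1e3).round(1)
for p in((107,69),(342,69),(333,298),(135,299)): print("corner",st(p,.01))
im=cv2.imread("pics/w3.png"); g=cv2.cvtColor(im,cv2.COLOR_BGR2GRAY)
m=cv2.inRange(g[80:122,258:300],0,50); M=cv2.moments(m,True); kp=(258+M["m10"]/M["m00"],80+M["m01"]/M["m00"]); print(kp,M["m00"])
k=st(kp,.104);b=st((266,213),.075); print("knob",k,"bolt",b,"q",np.arctan2(-(k-b)[1],(k-b)[0]),np.hypot(*(k-b)))
print("nose L,R",st((217,149),.06),st((247,149),.06),"tail",st((217,332),.11),"stop top edge",st((197,101),.04),st((243,101),.04))
```

```text
corner [118.5 105.1]
corner [ 118.5 -109.1]
corner [-119.1 -113.3]
corner [-120.7  108.9]Traceback (most recent call last):
  File "<stdin>", line 7, in <module>
ZeroDivisionError: float division by zero
```

Run:
```python
from h import *
T=np.load("T3.npy"); t=1.4135
R=np.array([[np.cos(t),-np.sin(t)],[np.sin(t),np.cos(t)]])
st=lambda p,z:(R.T@(ray("wrist",p,z,T)[0,:2]-[.5255,.0745])*1e3).round(1)
k=st((278,100.5),.106);b=st((265.5,213),.075); print("knob",k,"bolt",b,"q",np.arctan2(-(k-b)[1],(k-b)[0]),np.hypot(*(k-b)))
print("nose L,R",st((217,149),.06),st((247,149),.06),"tail",st((217,332),.11),"stop top edge",st((197,101),.04),st((243,101),.04))
```

```text
knob [ 89.5 -50. ] bolt [  1.6 -40.3] q 0.10990797056484884 88.43359090300473
nose L,R [52.2 -0.2] [ 52.2 -25. ] tail [-87.9  -1.5] stop top edge [90.3 18.2] [ 90.3 -20.9]
```

Request:
jog_arm(rows=[[[25,1,0,0,0,0],[30,1,0,0,0,0],[20,0.5,15,0,0,0],[4.5,0,30,0,0,0],[0,0,25,0,0,0]]])

```text
t: 11.55
position: [0.5885, 0.1554, 0.298]
orientation: [-2.389, -2.04, 0.0]
ft_force: [-0.2, -0.3, -0.9]
width: 0.0472
grasp_force: 0.0
```

Request:
jog_arm(rows=[[[0,0,20,0,0,0],[0,0,15,0,0,0],[0,0,0,0,0,0],[0,0,0,0,0,0]]])

```text
t: 11.88
position: [0.5888, 0.1542, 0.2642]
orientation: [-2.39, -2.038, 0.002]
ft_force: [0.4, -0.5, 0.2]
width: 0.0469
grasp_force: 0.0
```

```bash
python3 st.py
```

```text
11.88 st xy [ 88.68 -50.07] z 264.17 yaw 1.4119 tilt [-0.0016 -0.0004] F st [-0.43 -0.48] 0.23 M [ 0.06 -0.   -0.03] 0.04686930487016186
```

Request:
jog_arm(rows=[[[0.8,0,8,0,0,0],[0,0,4,0,0,0],[0,0,0,0,0,0]]])

```text
t: 12.13
position: [0.589, 0.1557, 0.2521]
orientation: [-2.39, -2.039, 0.001]
ft_force: [-0.7, -0.2, -0.8]
width: 0.0466
grasp_force: 0.0
```

Request:
jog_arm(rows=[[[0,0,0,0,0,0],[0,0,0,0,0,0],[0,0,0,0,0,0],[0,0,0,0,0,0]]], hand=-1, newtons=30)

```text
t: 12.47
position: [0.5892, 0.1559, 0.253]
orientation: [2.39, 2.039, 0.001]
ft_force: [-1.8, 0.0, 4.4]
width: 0.0209
grasp_force: 29.3
```

```bash
python3 st.py
python3 - <<'E'
import numpy as np
# waypoints, tool x = +station x, tool y = -station y
q=np.linspace(.11,1.215,11); p=np.c_[90*np.cos(q),40+90*np.sin(q)]
print(np.diff(p,axis=0).round(1).tolist(), p[-1])
E
```

```text
12.47 st xy [ 90.4  -50.15] z 253.04 yaw 1.4128 tilt [0.0007 0.0001] F st [-0.26  1.8 ] 4.36 M [-0.07  0.3   0.03] 0.02086857247877634
[[-1.6, 9.8], [-2.7, 9.6], [-3.7, 9.2], [-4.7, 8.7], [-5.7, 8.2], [-6.5, 7.5], [-7.3, 6.7], [-8.0, 5.9], [-8.6, 5.0], [-9.1, 4.0]] [ 31.35032352 124.36324564]
```

Request:
jog_arm(rows=[[[-1.6,9.8,0,0,0,0],[-2.7,9.6,0,0,0,0],[-3.7,9.2,0,0,0,0],[0,0,0,0,0,0]]])

```text
t: 12.8
position: [0.617, 0.143, 0.2529]
orientation: [2.39, 2.038, 0.002]
ft_force: [3.4, -1.9, 3.2]
width: 0.0209
grasp_force: 30.1
```

```bash
python3 st.py
```

```text
12.8 st xy [ 82.01 -79.61] z 252.88 yaw 1.4123 tilt [0.0013 0.0003] F st [-1.35 -3.66] 3.22 M [-0.21 -0.63  0.02] 0.020889926867667073
```

Request:
jog_arm(rows=[[[-4.7,8.7,0,0,0,0],[-5.7,8.2,0,0,0,0],[-6.5,7.5,0,0,0,0],[-7.3,6.7,0,0,0,0],[0,0,0,0,0,0]]])

```text
t: 13.22
position: [0.6433, 0.1139, 0.2526]
orientation: [-2.391, -2.038, -0.0]
ft_force: [-0.8, -2.7, 2.7]
width: 0.0211
grasp_force: 30.5
```

```bash
python3 st.py
```

```text
13.22 st xy [  57.38 -110.15] z 252.58 yaw 1.4119 tilt [0.     0.0001] F st [-2.81  0.36] 2.65 M [-0.45  0.13 -0.11] 0.02111957528873238
```

Request:
jog_arm(rows=[[[-4,3,0,0,0,0],[-4,2.9,0,0,0,0],[-4.3,2.6,0,0,0,0],[-4.3,2.4,0,0,0,0],[0,0,0,0,0,0]]])

```text
t: 13.63
position: [0.6508, 0.0966, 0.2525]
orientation: [-2.389, -2.039, 0.001]
ft_force: [-4.2, -1.5, 3.2]
width: 0.0209
grasp_force: 30.6
```

```bash
python3 st.py
```

```text
13.63 st xy [  41.46 -120.28] z 252.45 yaw 1.4129 tilt [-0.0011 -0.    ] F st [-2.18  3.96] 3.25 M [-0.35  0.71  0.04] 0.02092288078194777
```

Request:
jog_arm(rows=[[[-3,1.4,0,0,0,0],[-3,1.3,0,0,0,0],[-3,1.3,0,0,0,0],[0,0,0,0,0,0],[0,0,0,0,0,0]]])

```text
t: 14.05
position: [0.6532, 0.0877, 0.2524]
orientation: [-2.389, -2.039, 0.001]
ft_force: [-5.7, 1.6, 4.0]
width: 0.0211
grasp_force: 30.7
```

```bash
python3 st.py
python3 - <<'E'
from h import *
s=read_state(); im=read_camera("wrist")[...,::-1].copy(); cv2.imwrite("pics/w4.png",im); np.save("T4.npy",tool(s))
E
```

```text
14.05 st xy [  33.03 -124.02] z 252.42 yaw 1.413 tilt [-0.0012  0.0004] F st [0.7  5.84] 3.96 M [ 0.32  0.95 -0.26] 0.021063300172415745
```

View pics/w4.png

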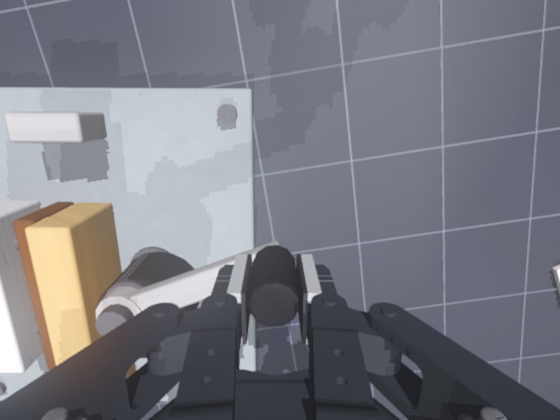

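The knob is held in the pads at (273,300), the lever points at it from the bolt at (115,318), and the gauge sits against the pad with its nose at (80,205). Lever angle is about 1.197, so I'll add a final nudge.

Request:
jog_arm(rows=[[[-1.5,0.2,0,0,0,0],[0,0,0,0,0,0],[0,0,0,0,0,0]]])

```text
t: 14.35
position: [0.6532, 0.0864, 0.2524]
orientation: [-2.389, -2.039, -0.0]
ft_force: [-2.7, 3.9, 2.3]
width: 0.0211
grasp_force: 30.5
```

```bash
python3 st.py
```

```text
14.35 st xy [  31.78 -124.27] z 252.43 yaw 1.4133 tilt [-0.0005  0.0006] F st [3.43 3.24] 2.29 M [ 0.6   0.58 -0.1 ] 0.021111385418443797
```

Request:
jog_arm(rows=[[[0,0,0,0,0,0],[0,0,0,0,0,0],[0,0,0,0,0,0],[0,0,0,0,0,0]]], hand=0.1)

```text
t: 14.68
position: [0.6536, 0.0856, 0.2524]
orientation: [2.39, 2.039, 0.0]
ft_force: [-0.2, 0.7, -0.0]
width: 0.047
grasp_force: 0.0
```

Request:
jog_arm(rows=[[[0,0,-20,0,0,0],[0,0,-30,0,0,0],[0,0,-30,0,0,0],[0,-10,-25,0,0,0],[0,-20,-10,0,0,0]]])

```text
t: 15.1
position: [0.6246, 0.0899, 0.3712]
orientation: [2.388, 2.036, 0.007]
ft_force: [-0.5, 1.1, 0.6]
width: 0.0468
grasp_force: 0.0
```

Request:
jog_arm(rows=[[[-10,-30,0,0,0,0],[-10,-20,0,0,0,0],[0,0,0,0,0,0],[0,0,0,0,0,0],[0,0,0,0,0,0]]])

```text
t: 15.52
position: [0.5719, 0.0784, 0.3678]
orientation: [2.39, 2.039, 0.001]
ft_force: [0.4, -0.9, 0.4]
width: 0.0471
grasp_force: 0.0
```

```bash
python3 st.py
python3 - <<'E'
from h import *
s=read_state(); im=read_camera("wrist")[...,::-1].copy(); cv2.imwrite("pics/w5.png",im); np.save("T5.npy",tool(s))
E
```

```text
15.52 st xy [ 11.14 -45.26] z 367.79 yaw 1.4126 tilt [0.0009 0.0001] F st [-0.8  -0.51] 0.44 M [ 0.03  0.01 -0.07] 0.04706131840566228
```

View pics/w5.png

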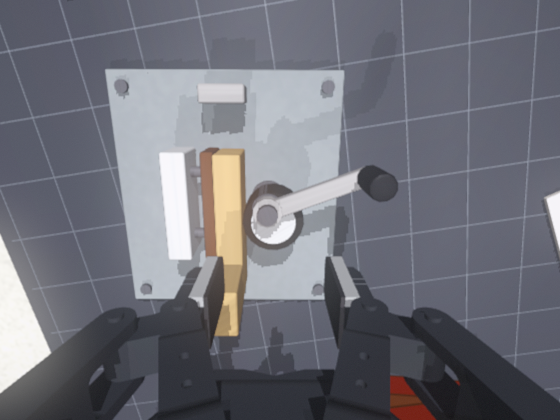

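The gauge sits flush between the pad and the roller. Its nose is at v 150 and the stop at v 85–103; the knob is at (378,182), the bolt at (268,215). I'll check the lever angle while moving behind the tail.

Request:
jog_arm(rows=[[[-20,-8,0,0,0,0],[-35,-12,0,0,0,0],[-35,-12,0,0,0,0],[-28,-6,0,0,0,0],[-15,-2.6,0,0,0,0]]], hand=-1)

```text
t: 15.98
position: [0.51, -0.0488, 0.3674]
orientation: [2.391, 2.038, -0.001]
ft_force: [0.7, -0.1, 0.1]
width: -0.0
grasp_force: 0.0
```

Request:
jog_arm(rows=[[[0,0,15,0,0,0],[0,0,30,0,0,0],[0,0,35,0,0,0],[0,0,30,0,0,0],[0,0,10,0,0,0]]])

```text
t: 16.4
position: [0.5101, -0.0465, 0.2433]
orientation: [-2.387, -2.036, 0.006]
ft_force: [-0.1, -0.1, -1.7]
width: -0.0002
grasp_force: 0.0
```

```bash
python3 st.py
python3 - <<'E'
from h import *
T=np.load("T5.npy"); t=1.4135
R=np.array([[np.cos(t),-np.sin(t)],[np.sin(t),np.cos(t)]])
st=lambda p,z:(R.T@(ray("wrist",p,z,T)[0,:2]-[.5255,.0745])*1e3).round(1)
k=st((384,184),.106);b=st((268,215),.075); print("knob",k,"bolt",b,"q",np.arctan2(-(k-b)[1],(k-b)[0]),np.hypot(*(k-b)))
print("nose",st((215,150),.06),st((245,150),.06),"bar",st((214,235),.06),st((244,235),.06))
E
```

```text
16.4 st xy [-121.94   -3.78] z 243.3 yaw 1.4127 tilt [-0.0057  0.0009] F st [-0.16  0.04] -1.69 M [-0.01  0.02 -0.06] -0.0001839412358007126
knob [  34.6 -123.9] bolt [  1.5 -41.1] q 1.190498196243453 89.1709033261411
nose [53.   2.6] [ 53.  -22.2] bar [-22.1   7.4] [-22.1 -19.3]
```

Request:
jog_arm(rows=[[[0,0.6,12,0,0,0],[0,0,8,0,0,0],[5,0,2,0,0,0],[5,0,0,0,0,0],[3,0,0,0,0,0]]])

```text
t: 16.82
position: [0.5136, -0.0331, 0.2265]
orientation: [2.389, 2.039, 0.002]
ft_force: [0.3, 0.3, -0.5]
width: 0.0
grasp_force: 0.0
```

Request:
jog_arm(rows=[[[2,0,0,0,0,0],[2,0,0,0,0,0],[2,0,0,0,0,0],[0,0,0,0,0,0]]])

```text
t: 17.15
position: [0.5142, -0.0278, 0.226]
orientation: [2.389, 2.039, 0.001]
ft_force: [-0.1, -0.6, -0.3]
width: -0.0001
grasp_force: 0.0
```

```bash
python3 st.py
```

```text
17.15 st xy [-102.76   -4.86] z 225.95 yaw 1.4129 tilt [ 0.0009 -0.0003] F st [-0.6  -0.04] -0.34 M [-0.08 -0.04 -0.02] -9.36130748519151e-05
```

Request:
jog_arm(rows=[[[2,0,0,0,0,0],[2,0,0,0,0,0],[2,0,0,0,0,0],[2,0,0,0,0,0]]])

```text
t: 17.48
position: [0.5154, -0.02, 0.2256]
orientation: [2.39, 2.039, 0.0]
ft_force: [0.2, -4.6, 2.4]
width: -0.0
grasp_force: 0.0
```

```bash
python3 st.py
```

```text
17.48 st xy [-94.91  -4.82] z 225.59 yaw 1.4125 tilt [ 0.0002 -0.0002] F st [-4.5 -0.9] 2.38 M [-0.63  0.05 -0.04] -2.0419522128019862e-05
```

Request:
jog_arm(rows=[[[1.5,0,0,0,0,0],[1.5,0,0,0,0,0],[1.5,0,0,0,0,0],[1.5,0,0,0,0,0]]])

```text
t: 17.82
position: [0.5164, -0.0141, 0.2256]
orientation: [2.39, 2.039, 0.0]
ft_force: [0.5, -5.5, 2.1]
width: 0.0003
grasp_force: 0.0
```

```bash
python3 st.py
python3 - <<'E'
from h import *
im=read_camera("scene")[...,::-1]; im2=read_camera("wrist")[...,::-1]
cv2.imwrite("pics/s6.png",np.hstack([cv2.resize(im[130:280,210:360],(400,400),interpolation=cv2.INTER_CUBIC),cv2.resize(im2,(400,300))[:, :].copy() if 0 else cv2.copyMakeBorder(cv2.resize(im2,(400,300)),0,100,0,0,cv2.BORDER_CONSTANT)]))
E
```

```text
17.82 st xy [-88.89  -4.85] z 225.6 yaw 1.4126 tilt [ 0.0003 -0.0002] F st [-5.35 -1.38] 2.07 M [-0.65 -0.01 -0.08] 0.0002876928392917594
```

View pics/s6.png

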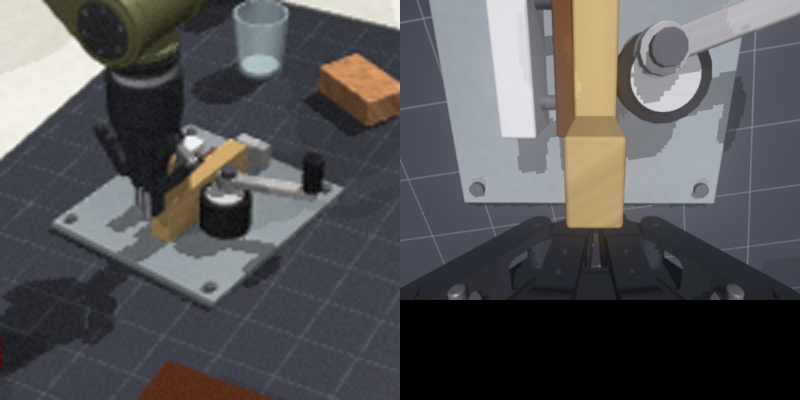

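The gauge stands upright and flat on the bed, sliding between the pad and the roller, and the fingers are centred on its tail at (595,228) in the right panel. I'll keep pushing.

Request:
jog_arm(rows=[[[2,0,0,0,0,0],[2,0,0,0,0,0],[2,0,0,0,0,0],[2,0,0,0,0,0],[2,0,0,0,0,0]]])

```text
t: 18.33
position: [0.5179, -0.0042, 0.2255]
orientation: [2.39, 2.039, -0.0]
ft_force: [-0.6, -5.7, 1.4]
width: -0.0
grasp_force: 0.0
```

Request:
jog_arm(rows=[[[2,0,0,0,0,0],[2,0,0,0,0,0],[2,0,0,0,0,0],[2,0,0,0,0,0],[1,0,0,0,0,0]]])

```text
t: 18.75
position: [0.5193, 0.0048, 0.2255]
orientation: [2.39, 2.039, 0.0]
ft_force: [0.6, -5.3, 1.1]
width: 0.0002
grasp_force: 0.0
```

```bash
python3 st.py
```

```text
18.75 st xy [-69.81  -4.82] z 225.49 yaw 1.4128 tilt [ 0.0001 -0.0001] F st [-5.12 -1.46] 1.1 M [-0.69 -0.04 -0.03] 0.00017330394832242886
```

Request:
jog_arm(rows=[[[1,0,0,0,0,0],[1,0,0,0,0,0],[1,0,0,0,0,0]]])

```text
t: 19.0
position: [0.5198, 0.0076, 0.2255]
orientation: [2.39, 2.039, -0.0]
ft_force: [0.5, -5.3, 0.6]
width: -0.0001
grasp_force: 0.0
```

```bash
python3 st.py
```

```text
19.0 st xy [-66.96  -4.81] z 225.47 yaw 1.4126 tilt [ 0.     -0.0001] F st [-5.11 -1.35] 0.55 M [-0.64 -0.05 -0.  ] -8.903916230421862e-05
```

Drag is steady at about 5 N. I'll approach the stop in small steps.

Request:
jog_arm(rows=[[[1,0,0,0,0,0],[1,0,0,0,0,0],[1,0,0,0,0,0]]])

```text
t: 19.25
position: [0.5203, 0.0106, 0.2255]
orientation: [2.39, 2.039, 0.0]
ft_force: [1.0, -6.5, 2.1]
width: 0.0002
grasp_force: 0.0
```

Request:
jog_arm(rows=[[[1,0,0,0,0,0],[0.5,0,0,0,0,0],[0.5,0,0,0,0,0]]])

```text
t: 19.5
position: [0.5205, 0.0112, 0.2257]
orientation: [2.389, 2.038, -0.003]
ft_force: [-6.0, -27.3, 7.3]
width: 0.0
grasp_force: 0.0
```

Request:
jog_arm(rows=[[[0.5,0,0,0,0,0],[0.5,0,0,0,0,0]]])

```text
t: 19.67
position: [0.5206, 0.0115, 0.2259]
orientation: [2.389, 2.037, -0.005]
ft_force: [-7.8, -36.2, 10.4]
width: -0.0002
grasp_force: 0.0
```

```bash
python3 st.py
```

```text
19.67 st xy [-62.98  -5.02] z 225.87 yaw 1.4121 tilt [-0.0007 -0.0037] F st [-36.93   2.03] 10.44 M [-4.5   1.02 -0.06] -0.00019301748391386942
```

The nose has met the stop, with force up to 37 N. Backing off.

Request:
jog_arm(rows=[[[-1.5,0,0,0,0,0],[-2,0,0,0,0,0],[-8,0,0,0,0,0],[-15,0,0,0,0,0],[-15,0,0,0,0,0]]])

```text
t: 20.08
position: [0.5139, -0.0277, 0.2253]
orientation: [-2.388, -2.04, -0.0]
ft_force: [-0.1, -0.5, -0.5]
width: -0.0001
grasp_force: 0.0
```

Request:
jog_arm(rows=[[[-10,0,-10,0,0,0],[0,0,-30,0,0,0],[0,0,-40,0,0,0],[10,0,-40,0,0,0],[30,0,-20,0,0,0]]])

```text
t: 20.5
position: [0.5187, 0.0005, 0.3709]
orientation: [2.39, 2.033, 0.006]
ft_force: [1.1, 0.4, -0.3]
width: 0.0002
grasp_force: 0.0
```

Request:
jog_arm(rows=[[[40,20,0,0,0,0],[30,20,0,0,0,0],[5,0,0,0,0,0],[0,0,0,0,0,0],[0,0,0,0,0,0]]])

```text
t: 20.92
position: [0.568, 0.0673, 0.3655]
orientation: [-2.389, -2.04, 0.001]
ft_force: [-0.1, -0.7, -0.8]
width: -0.0002
grasp_force: 0.0
```

```bash
python3 st.py
python3 - <<'E'
from h import *
s=read_state(); im2=read_camera("wrist")[...,::-1]; np.save("T7.npy",tool(s)); im=read_camera("scene")[...,::-1]
cv2.imwrite("pics/w7raw.png",im2)
cv2.imwrite("pics/w7.png",np.hstack([cv2.resize(im2[20:390,80:420],(450,490),interpolation=cv2.INTER_CUBIC),cv2.resize(im[140:280,230:330],(350,490),interpolation=cv2.INTER_CUBIC)]))
E
```

```text
20.92 st xy [ -0.49 -43.11] z 365.49 yaw 1.4134 tilt [-0.0008 -0.    ] F st [-0.68  0.03] -0.79 M [ 0.02 -0.02 -0.04] -0.00023050782181032915
```

View pics/w7.png

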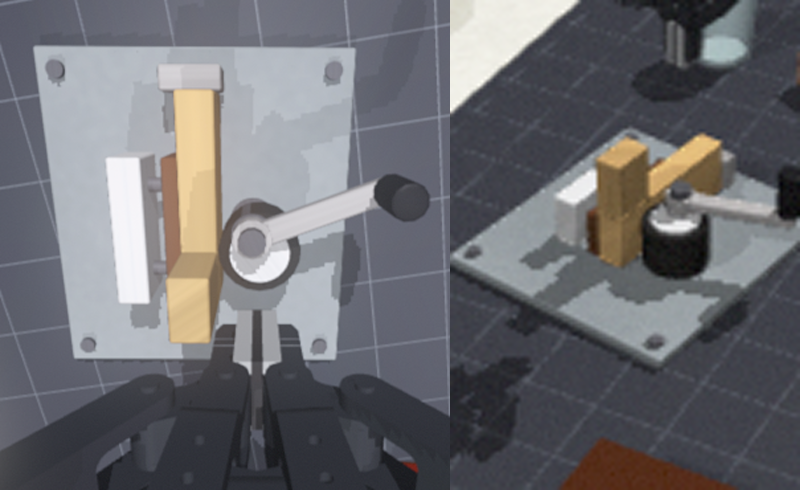

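The final view shows the gauge upright and flush between pad and roller, with its nose at the stop (crop (197,88)). The gripper is clear and the bystanders are untouched, so I'm handing in.

```bash
python3 -c "
from workcell import *
print(hand_in())"
```

```text
the job is handed in; nothing more can be done
None
```

The job is handed in at about 21 s: by measurement the gauge is nipped at about 5 N, it slid with a steady drag of about 5 N until its nose met the end stop (the push peaked at about 37 N there), and it stands held by the nip alone, with the books, jar and cork block untouched.

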